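Run the mill ball round its rack to the exit gap and set it in the test bowl

ROBOT

A 6-joint arm with a two-finger parallel gripper is mounted at the origin on the work surface. World frame = base frame: x ahead of the robot, y to its left, z up, the work surface at z = 0. Lengths are in m, angles in rad, forces in N, time in s.
With the tool pointing down it reaches from about 0.275 to 0.725 m from the base axis. Payload 5.6 kg.
Tool frame: the origin (TCP) lies midway between the tips of the shut fingers; the grasp point (between the pads) lies 19 mm behind it; z points along the fingers, y is the line along which they close (so a half turn about z gives the same grasp; the last joint's range is limited). The gripper opens to 85 mm and grips with 20 to 120 N. Pads are 22 mm wide; open, the fingers measure 114 mm over their backs; the gripper's body (76 mm by 85 mm) begins 54 mm behind the grasp point. The pads swing forward as they close: fully open they stand 13 mm farther back than shut.
Start: joints at [1.414, 0.255, 0.108, 0, -1.424, -0.285], TCP at [0.235, 0.497, 0.21] pointing down, gripper open.
Joint ranges: [-2.95, 2.95], [-1.21, 1.97], [-1.09, 1.5], [-2.87, 1.71], [-2.94, -0.07], [-3.05, 3.05]. Speed limits (rad/s): [2.57, 2.57, 3.14, 3.14, 3.14, 3.14].

INTERFACE

Orientations are given as a unit quaternion [x, y, z, w].
In Python, from workcell import * gives the robot as it stands.
- The arm moves only by the tool arm_command, never from a script. Its argument "increments" is a list that holds one entry, the list of rows, each a list of 4 numbers: the shift along the tool's x, y, z in m, then the turn about the tool's z in degrees. In form: [[[x, y, z, roll], ...]]. A call has 1 to 12 rows; each row shifts and turns the commanded pose from where the row before left it, along the tool's axes as they then stand; what a row does not reach is not made up. A row lasts 1/10 s, in which the tool goes at most 50 mm and 8.59 degrees, less where a joint would pass 70% of its speed; a pose out of reach is approached as far as the arm can. A call with a gripper value outside its range is refused whole. "gripper" is the opening, from 0 (shut) to 1 (fully open), set as the call begins (left out, the last holds). The fingers move at their own pace and stop on an object; "squeeze" is the grip in N (left out, the last holds). Time passes only in rows, so rows that do not move let the fingers close. It gives the time, the measured TCP pose, the force, the opening and the grip force at its end, in the units of the state.
- sense(): the state, without advancing time (a new reading comes with each control period).
- read_camera(name): name is "scene" or "top"; returns a dict with "img" (480x640x3 uint8, blue, green, red), "range_z" (480x640 float32, m along the optical axis (not along the pixel's ray), 0 where there is no reading), "fx", "fy", "cx", "cy" (pixels), "k1" (the pictures are not rectified: a ray, as slopes to the right and down, at radius r is drawn at 1 + k1 r^2 times it, then the intrinsics apply), "R" (3x3) and "t" (3): a world point X has camera coordinates R X + t. Camera axes: x right, y down, z forward; pixel columns grow to the right and rows downward; lengths in m; the calibration is good to about 2 mm. A picture is of the moment at which its call begins.
- job_done(): hands the job in; it is judged then, once.
Trained networks look in the newest picture that a camera, given by its name, has taken for a name from the list of things; names that differ only in an ending like _2 or _b are one class to them, and where a whole thing is asked for, a point or a joint stands for the part that bears it (a point fixed in the world has none). Each returns a list of dicts, best first, with "confidence" (0 to 1); they miss things now and then, are a little off and sometimes report something else, mostly with a low value. They report only what shows in the picture. A call takes as long as a camera call. They do not tell look-alikes from the thing itself.
- silhouettes(camera, name): "mask" (480x640 bool, what is visible of it) and "bbox" ([left, top, right, bottom] in pixels, round what is visible of it).
The state is a dict: "time_s": time; "joint_pos": joint angles; "joint_velocities": joint speeds; "effort": joint torques, N m; "tcp_pos": TCP position; "orientation": TCP orientation; "contact_force": force on the tool from outside, world axes, zero at the start; "ft_torque": the same for the moment, N m; "width": finger opening in m; "finger_force": force on a finger pad.
Only numpy, scipy, OpenCV 4.12 (cv2) and the standard library are available. Lean on these libraries where they do the work, as an engineer would, in place of code of your own. Each camera call takes 0.05 s, during which the arm holds its last target. There are 200 camera calls.

TASK

Push the white porcelain mill ball gently round the curved track of its rack until it drops into the seat in the exit gap and let go of it there, then lift it out and set it down gently in the porcelain test bowl. The rack only stands on the bench and must not be shoved or turned out of place; leave the bowl standing upright on the bench, and do not disturb the canister, the steel rib and the bamboo trimming tool.

Things in the scene. Friction and masses are not known exactly. Their poses are not given: they have to be found in the camera images.
- rack: Ball rack, loose on the bench, 2.4 kg (skids at about 10 to 20 N): a plywood disc 312 mm across, 10 mm thick, carrying a C-shaped track, an arc of centreline radius 115 mm about the disc's axis. Origin: centre of the disc's underside; z up. Angles along the track count counter-clockwise from the rack's x axis: channel from -54 to 85 deg, then the exit gap to 145 deg.
- channel_start (a point): Closed start of the channel, at -54 deg on the centreline, on the channel floor (17 mm above the bench); an end wall stands here. Axes as the rack's. Side walls 66 mm apart inside. The ball starts near 0 deg and has to go towards the growing angles.
- slot_end (a point): End of the walled channel, where the gap begins: at 85 deg on the centreline, at the height of the lips' tops, 76 mm above the bench. Along the whole channel two steel lips (4 mm thick) leave a 40 mm wide slot over the centreline: too narrow for the ball to come out, wide enough for closed fingers to reach in behind the ball.
- exit_gap (a point): Middle of the exit gap, at 112.5 deg, centreline, 40 mm above the bench. In the gap a steel stop carriage is clamped at an adjustable, unmeasured angle: a shoe 16.5 mm above the bench, then a step down of 6.5 mm into the seat, then an upright stop plate 40 mm wide, top 52 mm above the bench. The seated ball's centre is 40 mm above the bench (47 in the channel), at 104 to 121 deg.
- gap_end (a point): Far end of the exit gap, at 145 deg on the centreline, 22 mm above the bench. From 85 to 145 deg there are no walls or lips, only two low steel sills along the track (tops 22 mm above the bench, 56 mm apart over their outsides), so the ball can be gripped across the track (radially) and lifted straight up.
- ball_center (a point): Centre of the smooth white porcelain ball, 60 mm in diameter, 0.24 to 0.39 kg, glazed and slippery (friction about 0.35), which rolls easily but soon stops by itself. It starts in the channel within 10 deg of 0 deg, its centre 47 mm above the bench.
- bowl: Loose white porcelain test bowl, round, 160 mm across the rim, 55 mm high, 0.45 kg. Origin: centre of its underside; z up. Its inner floor is 5 mm above its origin.
- canister: Bystander: white plastic screw-top canister, 90 mm across, 130 mm high. Origin: centre of its underside.
- rib: Bystander: flat stainless steel rib, 150 x 50 x 4 mm, long side along its y, lying on the bench. Origin: centre of its underside.
- trim_tool: Bystander: bamboo trimming tool, 195 mm long along its x, 12 mm high, lying on the bench. Origin: on its underside near the middle.
Things that resemble listed ones, but are neither listed nor needed, are in the scene too. What is shaped like the part that bears ball_center but red is not meant.

How it is judged:
On the way, in this order (a step that is already met when the one before it is completed fails the run):
1. the ball has dropped into the seat in the exit gap and lies there with the fingers off it (horizontal distance between ball_center and exit_gap below 0.03 m and z of ball_center in the frame of rack below 0.0435 m and linear speed of ball below 0.02 m/s and contact force between the fingers and ball below 0.1 N), for 0.2 s.
2. the ball is lifted clear of the rack (z of ball_center in the frame of rack above 0.11 m and contact force between the fingers and ball above 1 N), for 0.1 s.
At the end, for the whole second after the job is handed in: The ball lies in the bowl (centre within 45 mm of the bowl's axis and 20 to 55 mm above its underside), slower than 0.05 m/s and released, the bowl upright on the bench (tilt under 0.1 rad) (horizontal distance between ball_center and bowl below 0.045 m and z of ball_center in the frame of bowl between 0.02 and 0.055 m and angle between bowl's own z axis and vertical below 0.1 rad and height (world z) of bowl below 0.01 m and linear speed of ball below 0.05 m/s); the robot touches nothing.
It fails at once if the rack is shoved or turned so that any of its marked points leaves its place by more than 10 mm (distance of any of rack, channel_start, exit_gap from where it was at the start of the episode above 0.01 m).
It fails at once if the ball is flung along the track (faster than 0.5 m/s in the rack) (horizontal distance between ball_center and rack below 0.16 m and z of ball_center in the frame of rack below 0.055 m and linear speed of ball above 0.5 m/s).
It fails at once if the ball is dropped into the bowl (faster than 0.6 m/s inside it) (horizontal distance between ball_center and bowl below 0.06 m and z of ball_center in the frame of bowl below 0.06 m and linear speed of ball above 0.6 m/s).
It fails at once if the canister is disturbed by more than 20 mm or tipped (distance of canister from where it was at the start of the episode above 0.02 m or angle between canister's own z axis and vertical above 0.3 rad).
It fails at once if the rib or the trimming tool is moved more than 20 mm (distance of any of rib, trim_tool from where it was at the start of the episode above 0.02 m).
It also fails if it takes over 67 s, if anything falls off the work surface, if the arm or the gripper's body presses on something with over 40 N, if the wrist force passes 120 N, or if a joint passes its speed limit or range.

## Working session

There is one attempt and no reset: what is moved stays moved. The work goes in short steps, Python scripts to look and compute and a tool call to move; the robot and the scene stay as the last step left them, time stands still between calls to the robot, and variables do not carry over. Pictures are saved under pics/ and viewed, at most 10 in all, crops included, and the job is handed in when it is done.

Besides the shell and the picture viewer there is one more tool, called after ">>>" as name([rows], argument=value, ...), one row to a line, values as JSON. arm_command: Moves the arm, as the interface text tells. Its arguments: {"type":"object","properties":{"increments":{"type":"array"},"gripper":{"type":"number"},"squeeze":{"type":"number"}},"required":["increments"]}

```bash
mkdir -p pics; ls; cat > h.py <<'E'
from workcell import *
import numpy as np, cv2
def cloud(c):
    """world points (480x640x3) for each pixel"""
    K=np.array([[c['fx'],0,c['cx']],[0,c['fy'],c['cy']],[0,0,1]],float)
    v,u=np.mgrid[0:480,0:640]
    p=np.stack([u,v],-1).reshape(-1,1,2).astype(np.float64)
    n=cv2.undistortPoints(p,K,np.array([c['k1'],0,0,0],float)).reshape(480,640,2)
    z=c['range_z'][...,None]
    P=np.concatenate([n*z,z],-1)
    W=(P-c['t'])@c['R']
    W[c['range_z']<=0]=np.nan
    return W
E
python3 - <<'E'
from h import *
s=sense();print(s)
for n in ['top','scene']:
    c=read_camera(n);cv2.imwrite(f'pics/{n}0.png',c['img']);W=cloud(c);np.save(n+'.npy',W)
    print(n,c['fx'],c['k1'],-np.array(c['R']).T@c['t'])
    for k in ['rack','ball_center','bowl','canister','rib','trim_tool']:
        for d in silhouettes(n,k)[:3]:
            P=W[d['mask']]; P=P[~np.isnan(P[:,0])]
            print(k,round(d['confidence'],2),d['bbox'],P.shape,np.nanmedian(P,0).round(3),np.percentile(P,2,axis=0).round(3),np.percentile(P,98,axis=0).round(3))
E
```

```text
pics
{'time_s': 0.0, 'joint_pos': array([ 1.41361488e+00,  2.55757048e-01,  1.06981924e-01, -4.91065612e-04,
       -1.42389630e+00, -2.84593786e-01]), 'joint_velocities': array([-0.00027977, -0.00026937, -0.00175515, -0.00218005,  0.0003709 ,
        0.0002956 ]), 'effort': array([-2.66819115e-03, -3.86625195e+01,  2.37936080e+01,  5.36496520e+00,
       -6.08534159e-03, -5.87008202e-06]), 'tcp_pos': array([0.23486444, 0.49672747, 0.20937909]), 'orientation': array([ 9.75694979e-01, -2.19130944e-01, -1.82674669e-04,  9.51106973e-04]), 'contact_force': array([ 0.39444706, -0.00287051,  0.01238302]), 'ft_torque': array([-0.04480829, -0.03071108, -0.00914897]), 'finger_force': 0.0, 'width': 0.08548526054899305}
top 602.1506930614843 0.04136392799029396 [0.52119949 0.0385391  1.52004751]
rack 0.95 [250.9, 190.5, 380.3, 318.7] (12071, 3) [0.56  0.039 0.012] [ 0.421 -0.1    0.003] [0.699 0.178 0.079]
ball_center 0.97 [264.7, 153.5, 290.0, 178.3] (456, 3) [0.788 0.131 0.051] [0.764 0.106 0.034] [0.818 0.157 0.064]
ball_center 0.82 [301.6, 200.6, 326.7, 218.2] (354, 3) [0.674 0.046 0.07 ] [
[... 1365 characters left out ...]
2] [0.82  0.148 0.061]
bowl 0.65 [99.1, 265.2, 181.0, 334.9] (4281, 3) [ 0.51  -0.318  0.026] [ 0.459 -0.389  0.004] [ 0.607 -0.247  0.057]
canister 0.83 [407.5, 155.7, 451.5, 216.5] (2128, 3) [0.653 0.359 0.089] [0.601 0.341 0.003] [0.68  0.417 0.133]
rib 0.63 [176.6, 339.1, 247.2, 397.7] (1858, 3) [ 0.723 -0.272  0.005] [ 0.692 -0.335  0.002] [ 0.752 -0.201  0.008]
rib 0.39 [349.1, 156.0, 385.2, 197.6] (303, 3) [0.443 0.345 0.009] [ 0.352  0.317 -0.   ] [0.535 0.374 0.014]
rib 0.29 [408.8, 154.6, 454.1, 217.3] (2143, 3) [0.653 0.359 0.089] [0.599 0.341 0.002] [0.68  0.42  0.133]
trim_tool 0.74 [349.1, 157.1, 384.0, 194.8] (247, 3) [0.443 0.345 0.01 ] [0.359 0.32  0.002] [0.533 0.37  0.015]
```

```bash
python3 - <<'E'
import cv2
a=cv2.imread('pics/top0.png');cv2.imwrite('pics/top0c.png',cv2.resize(a[175:335,235:395],(600,600),interpolation=cv2.INTER_CUBIC))
E
```

```text
(no output)
```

View pics/top0.png

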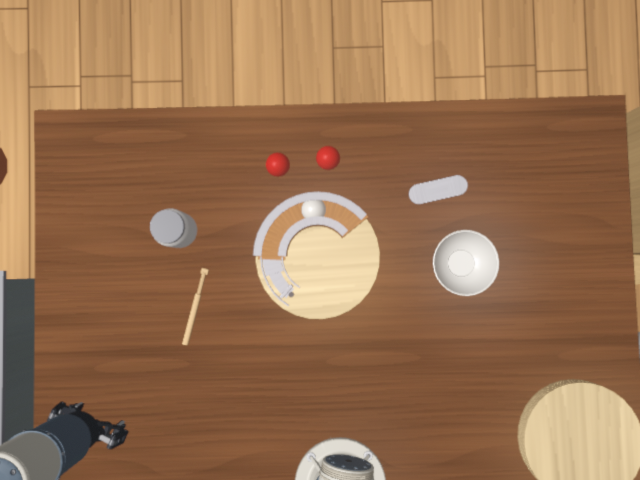

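View pics/top0c.png

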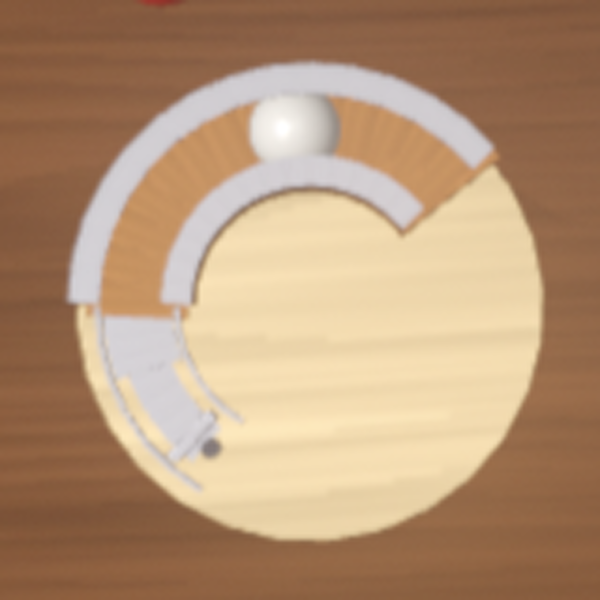

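The pictures show the white ball in the rack's channel at px (313,209), with the gap at lower left and the stop plate near (285,290). The bowl is at (466,263), and the two red balls outside the rack are decoys. Next I fit the rack pose, bowl, ball and stop plate.

```bash
python3 - <<'E'
from h import *
from scipy.optimize import least_squares
W=np.load('top.npy');S=np.load('scene.npy')
def circ(P,r=None):
    f=(lambda q:np.hypot(P[:,0]-q[0],P[:,1]-q[1])-(q[2] if r is None else r))
    return least_squares(f,[*P[:,:2].mean(0),0.1],loss='soft_l1',f_scale=.002)
for nm,A in (('top',W),('scene',S)):
    P=A.reshape(-1,3);P=P[~np.isnan(P[:,0])]
    near=np.hypot(P[:,0]-.56,P[:,1]-.039)<.18
    L=P[near&(P[:,2]>.070)&(P[:,2]<.085)]
    # centre: radial extents should be symmetric; fit outer edge via convex hull of lips
    h=cv2.convexHull(L[:,:2].astype(np.float32))[:,0]
    D=P[near&(P[:,2]>.004)&(P[:,2]<.016)]
    hd=cv2.convexHull(D[:,:2].astype(np.float32))[:,0]
    q=circ(hd);print(nm,'disc',q.x.round(4))
    c=q.x[:2]
    a=np.degrees(np.arctan2(L[:,1]-c[1],L[:,0]-c[0]));r=np.hypot(L[:,0]-c[0],L[:,1]-c[1])
    print('lip z',np.median(L[:,2]),'ang',np.percentile(a,[0,.5,1,99,99.5,100]).round(1),'r',np.percentile(r,[.5,2,50,98,99.5]).round(4))
    G=P[near&(P[:,2]>.044)&(P[:,2]<.056)];ag=np.degrees(np.arctan2(G[:,1]-c[1],G[:,0]-c[0]));rg=np.hypot(*(G[:,:2]-c).T)
    m=(ag>92);print('stop',m.sum(),G[m].mean(0).round(3) if m.any() else'',np.percentile(ag[m],[5,50,95]).round(1) if m.any() else '',rg[m].mean() if m.any() else '')
    B=P[(np.hypot(P[:,0]-.536,P[:,1]+.325)<.12)&(P[:,2]>.045)&(P[:,2]<.07)]
    hb=cv2.convexHull(B[:,:2].astype(np.float32))[:,0];print('bowl',circ(hb).x.round(4),np.percentile(B[:,2],95).round(4))
    img=cv2.imread(f'pics/{nm}0.png').reshape(480,640,3)
    d=[x for x in silhouettes(nm,'ball_center')]
    for x in d:
        Q=A[x['mask']];Q=Q[~np.isnan(Q[:,0])]
        if np.hypot(*(np.median(Q,0)[:2]-c))<.15:
            f=least_squares(lambda p:np.linalg.norm(Q-[p[0],p[1],.047],axis=1)-.03,[.67,.045],loss='soft_l1',f_scale=.002).x
            print('ball',f.round(4),'ang',np.degrees(np.arctan2(f[1]-c[1],f[0]-c[0])).round(1),'r',np.hypot(*(f-c)).round(4))
E
```

```text
top disc [0.56   0.0392 0.1787]
lip z 0.07570117563847618 ang [-54.6 -53.5 -53.1  86.6  87.5  88.4] r [0.076  0.0772 0.137  0.1537 0.1546]
stop 50 [0.477 0.118 0.051] [134.8 136.8 138.5] 0.11422168236236908
bowl [ 0.535  -0.3198  0.0789] 0.0597
ball [0.6751 0.0456] ang 3.2 r 0.1153
scene disc [0.5612 0.046  0.163 ]
lip z 0.07610814172305407 ang [-58.6 -56.5 -55.8  87.1  88.6  90.5] r [0.0694 0.072  0.135  0.1565 0.1582]
stop 48 [0.48  0.114 0.051] [138.1 139.7 142.7] 0.10630560334193484
bowl [ 0.5337 -0.3188  0.0795] 0.0571
ball [0.6739 0.0466] ang 0.3 r 0.1126
```

>>> arm_command([
  [[0.0432,0.02,0,0],[0.0432,0.02,0,0],[0.0432,0.02,0,0],[0.0432,0.02,0,0],[0.0432,0.02,0,0],[0.0432,0.02,0,0],[0.0432,0.02,0,0],[0.0432,0.02,0,0],[0.0432,0.02,0,0],[0.0432,0.02,0,0],[0.0432,0.02,0,0],[0.0432,0.02,0,0]],
], gripper=0)

```text
time_s: 2.0
tcp_pos: [0.6022, 0.0568, 0.2104]
orientation: [0.976, -0.219, 0.0, -0.0]
contact_force: [-0.4, 1.2, 0.8]
width: 0.0
finger_force: 0.0
```

>>> arm_command([
  [[0.0432,0.02,0,0],[0.0432,0.02,0,0],[0,0,0,8.5],[0,0,0,8.5],[0,0,0,8.5],[0,0,0,8.5],[0,0,0,8.5],[0,0,0,8.5],[0,0,0,8.5],[0,0,0,8.5],[0,0,0,8.5],[0,0,0,8.5]],
])

```text
time_s: 3.2
tcp_pos: [0.6622, -0.0145, 0.2102]
orientation: [-0.569, 0.822, 0.0, -0.0]
contact_force: [0.4, 0.1, 0.7]
width: 0.0
finger_force: 0.0
```

>>> arm_command([
  [[0,0,0,8.5],[0,0,0,8.5],[0,0,0,8.5],[0,0,0,8.5],[0,0,0,8.5],[0,0,0,8.5],[0,0,0,8.5],[0,0,0,8.5],[0,0,0,8.5],[0,0,0,8.5],[0,0,0,8.5],[0,0,0,4.5]],
])

```text
time_s: 4.4
tcp_pos: [0.6621, -0.0145, 0.2102]
orientation: [0.247, 0.969, -0.0, -0.0]
contact_force: [0.5, -0.0, -0.1]
width: 0.0
finger_force: 0.0
```

>>> arm_command([
  [[0,0,0.03,0],[0,0,0.03,0],[0,0,0.03,0],[0,0,0.03,0],[0,0,0.01,0],[0,0,0.01,0],[0,0,0.01,0],[0,0,0.01,0],[0,0,0.01,0]],
])

```text
time_s: 5.3
tcp_pos: [0.6627, -0.0144, 0.0404]
orientation: [0.245, 0.97, 0.0, 0.001]
contact_force: [-0.5, -0.5, 0.9]
width: 0.0001
finger_force: 0.0
```

```bash
python3 - <<'E'
from h import *
c=read_camera('scene');cv2.imwrite('pics/s1.png',cv2.resize(c['img'][150:330,200:440],(800,600),interpolation=cv2.INTER_CUBIC))
E
```

```text
(no output)
```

View pics/s1.png

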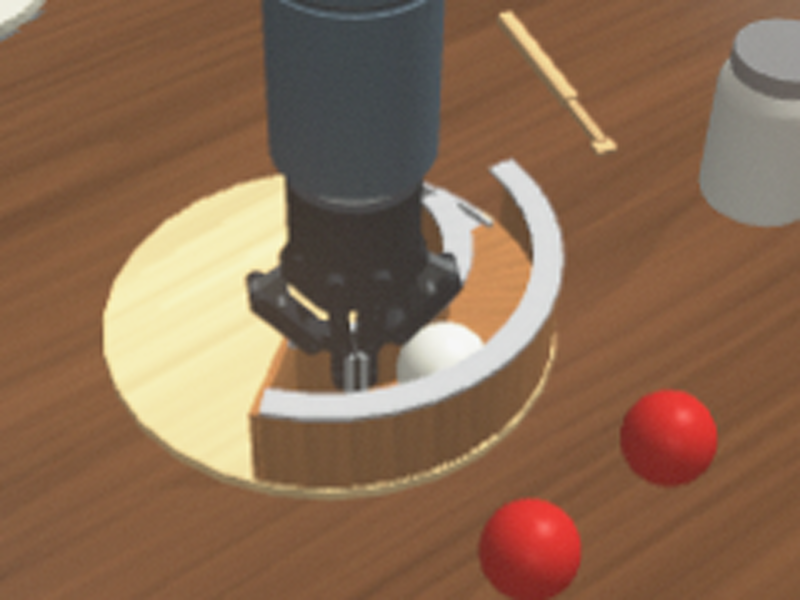

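The fingers are in the slot, just behind the ball (crop px (350,370), ball at (440,350)), clear of both lips. I'll push along the arc.

>>> arm_command([
  [[0,0.004,0,-2],[0.0001,0.004,0,-2],[0.0001,0.004,0,-2],[0.0001,0.004,0,-2],[0.0001,0.004,0,-2],[0.0001,0.004,0,-2],[0.0001,0.004,0,-2],[0.0001,0.004,0,-2],[0.0001,0.004,0,-2],[0.0001,0.004,0,-2],[0.0001,0.004,0,-2],[0.0001,0.004,0,-2]],
])

```text
time_s: 6.55
tcp_pos: [0.6779, 0.0293, 0.0442]
orientation: [0.036, 0.999, -0.002, 0.003]
contact_force: [-0.7, -5.6, 13.9]
width: 0.0001
finger_force: 7.0
```

```bash
cat >> h.py <<'E'
C0=np.array([.560,.039])
def report(cam='top',z=.047):
    s=sense();p=s['tcp_pos'][:2]-C0;q=s['orientation']
    print('tcp r',np.hypot(*p).round(4),'phi',np.degrees(np.arctan2(p[1],p[0])).round(1),'psi',np.degrees(2*np.arctan2(q[1],q[0])).round(1),'z',s['tcp_pos'][2].round(4),s['contact_force'].round(1))
    c=read_camera(cam);W=cloud(c)
    for x in silhouettes(cam,'ball_center'):
        Q=W[x['mask']];Q=Q[~np.isnan(Q[:,0])]
        if len(Q)<30 or np.hypot(*(np.median(Q,0)[:2]-C0))>.17: continue
        from scipy.optimize import least_squares
        f=least_squares(lambda v:np.linalg.norm(Q-v,axis=1)-.03,[*np.median(Q,0)[:2],z],loss='soft_l1',f_scale=.002).x
        d=f[:2]-C0
        print('ball',round(x['confidence'],2),len(Q),f.round(4),'ang',np.degrees(np.arctan2(d[1],d[0])).round(1),'r',np.hypot(*d).round(4))
    return c
E
python3 -c "
from h import *
report()"
```

```text
tcp r 0.1183 phi -4.7 psi 175.9 z 0.0442 [-0.7 -5.6 13.9]
```

```bash
python3 - <<'E'
from h import *
c=report('scene');a=cv2.resize(c['img'][190:310,270:430],(800,600),interpolation=cv2.INTER_CUBIC)
cv2.imwrite('pics/s2.png',a)
E
```

```text
tcp r 0.1184 phi -4.4 psi 175.9 z 0.0444 [ 0.4 -5.2 11.4]
```

View pics/s2.png

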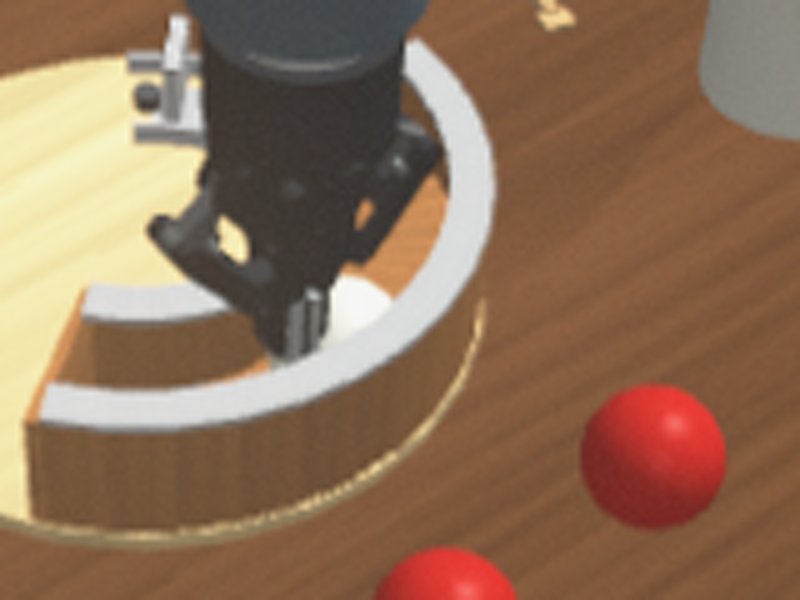

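The closing axis is compliant: the fingers swung sideways under the push. I'll back off, lift, and turn a quarter so I push along the stiff tool x.

>>> arm_command([
  [[0,-0.006,0,0],[0,-0.01,0,0],[0,-0.01,0,0],[0,0,0,0],[0,0,-0.02,0],[0,0,-0.02,0],[0,0,-0.02,0]],
])

```text
time_s: 7.45
tcp_pos: [0.673, 0.0055, 0.1004]
orientation: [0.038, 0.999, -0.0, -0.001]
contact_force: [-0.6, 0.3, 0.9]
width: -0.0001
finger_force: 0.0
```

>>> arm_command([
  [[0,0,0,-7.8],[0,0,0,-7.8],[0,0,0,-7.8],[0,0,0,-7.8],[0,0,0,-7.8],[0,0,0,-7.8],[0,0,0,-7.8],[0,0,0,-7.8],[0,0,0,-7.8],[0,0,0,-7.8],[0,0,0,0]],
])

```text
time_s: 8.55
tcp_pos: [0.6731, 0.0055, 0.0998]
orientation: [-0.6, 0.8, 0.0, -0.0]
contact_force: [0.0, 0.5, 0.7]
width: -0.0
finger_force: 0.0
```

```bash
python3 - <<'E'
from h import *
report('scene');report()
E
```

```text
tcp r 0.118 phi -16.5 psi 253.8 z 0.0998 [0.  0.5 0.7]
ball 0.77 342 [0.6719 0.0499 0.0472] ang 5.6 r 0.1124
tcp r 0.1181 phi -16.5 psi 253.5 z 0.0999 [-0.6  0.   0.2]
```

>>> arm_command([
  [[0.006,0.003,0,0],[0,0,0.015,0],[0,0,0.01,0],[0,0,0.01,0],[0,0,0.01,0],[0,0,0.01,0],[0,0,0,0]],
])

```text
time_s: 9.45
tcp_pos: [0.6676, 0.0004, 0.0432]
orientation: [-0.6, 0.8, 0.001, -0.001]
contact_force: [0.2, -0.3, -0.9]
width: -0.0001
finger_force: 0.0
```

>>> arm_command([
  [[0,0,0,3],[-0.004,0.0001,0,-2],[-0.004,0.0001,0,-2],[-0.004,0.0001,0,-2],[-0.004,0.0001,0,-2],[-0.004,0.0001,0,-2],[-0.004,0.0001,0,-2],[-0.004,0.0001,0,-2]],
])

```text
time_s: 10.25
tcp_pos: [0.6761, 0.027, 0.0475]
orientation: [-0.675, 0.738, -0.002, 0.001]
contact_force: [-0.7, -3.2, 10.1]
width: 0.0001
finger_force: 4.9
```

```bash
python3 - <<'E'
from h import *
report('scene')
E
```

```text
tcp r 0.1167 phi -5.9 psi 264.9 z 0.0475 [-0.7 -3.2 10.1]
ball 0.46 57 [0.6754 0.0542 0.046 ] ang 7.5 r 0.1164
```

```bash
cat >> h.py <<'E'
def proj(c,X):
    X=np.atleast_2d(X).astype(float)@np.array(c['R']).T+c['t'];s=X[:,:2]/X[:,2:]
    s=s*(1+c['k1']*(s**2).sum(1,keepdims=True));return s*[c['fx'],c['fy']]+[c['cx'],c['cy']]
E
python3 - <<'E'
from h import *
c=report('scene');p=sense()['tcp_pos'];a=cv2.resize(c['img'][190:310,270:430],(800,600),interpolation=cv2.INTER_CUBIC)
for X,col in [(p,(0,0,255)),(p+[0,0,.03],(0,255,0)),(p+[0,0,.06],(255,0,0))]:
    u=(proj(c,X)[0]-[270,190])*5;print(u);cv2.circle(a,tuple(int(v) for v in u),4,col,-1)
cv2.imwrite('pics/s3.png',a)
E
```

```text
tcp r 0.1169 phi -5.6 psi 264.9 z 0.0478 [-1.  -2.5  7.4]
[279.9810896  377.58112784]
[282.1656152  327.72926413]
[284.44190468 275.67479991]
```

View pics/s3.png

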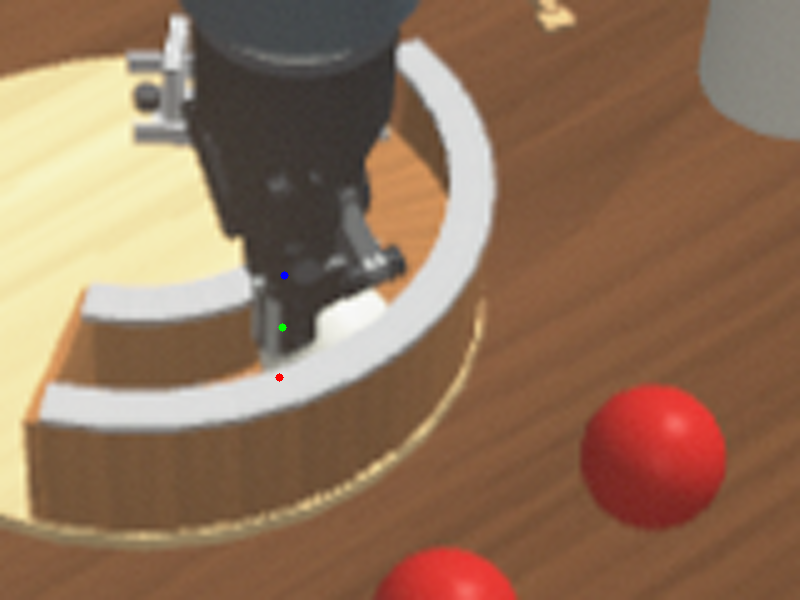

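```bash
python3 - <<'E'
from h import *
from scipy.optimize import minimize_scalar
for cam in ['scene','top']:
    c=read_camera(cam);W=cloud(c);h=cv2.cvtColor(c['img'],cv2.COLOR_BGR2HSV)
    d=np.hypot(W[...,0]-C0[0],W[...,1]-C0[1])
    m=(h[...,1]<40)&(h[...,2]>120)&(d>.085)&(d<.14)&(W[...,2]>.03)&(W[...,2]<.085)&(W[...,1]>.02)&(W[...,1]<.12)
    if cam=='scene':
        for r in (.112,.115,.118):
            for a in range(4,22,2):
                t=np.radians(a);b=[C0[0]+r*np.cos(t),C0[1]+r*np.sin(t),.047]
                e=np.linalg.norm(W-b,axis=-1)-.03
                mm=m&(np.abs(e)<.003);ys,xs=np.nonzero(mm)
                print(r,a,mm.sum(),np.abs(e[mm]).mean().round(4) if mm.any() else'')
    P=W[m];print(cam,len(P));
    if len(P): print(P[::max(1,len(P)//12)].round(3))
E
```

```text
0.112 4 58 0.0017
0.112 6 88 0.0015
0.112 8 104 0.0011
0.112 10 74 0.0015
0.112 12 45 0.0016
0.112 14 28 0.0016
0.112 16 17 0.0014
0.112 18 15 0.0015
0.112 20 11 0.0015
0.115 4 59 0.0014
0.115 6 85 0.0012
0.115 8 106 0.001
0.115 10 82 0.0015
0.115 12 45 0.0014
0.115 14 28 0.0016
0.115 16 19 0.0016
0.115 18 16 0.0017
0.115 20 10 0.0011
0.118 4 57 0.0013
0.118 6 84 0.0012
0.118 8 101 0.0012
0.118 10 82 0.0015
0.118 12 49 0.0015
0.118 14 28 0.0015
0.118 16 20 0.0016
0.118 18 13 0.0014
0.118 20 13 0.0016
scene 276
[[0.471 0.12  0.053]
 [0.49  0.103 0.049]
 [0.671 0.117 0.075]
 [0.687 0.095 0.077]
 [0.648 0.027 0.074]
 [0.678 0.053 0.077]
 [0.684 0.065 0.071]
 [0.695 0.072 0.074]
 [0.688 0.054 0.073]
 [0.689 0.048 0.071]
 [0.697 0.038 0.078]
 [0.699 0.034 0.077]]
top 176
[[0.655 0.057 0.075]
 [0.65  0.069 0.073]
 [0.648 0.071 0.072]
 [0.645 0.078 0.078]
 [0.643 0.083 0.073]
 [0.641 0.079 0.074]
 [0.636 0.093 0.076]
 [0.631 0.1   0.079]
 [0.627 0.101 0.074]
 [0.622 0.101 0.074]
 [0.615 0.113 0.069]
 [0.608 0.118 0.075]
 [0.596 0.118 0.073]]
```

>>> arm_command([
  [[0.01,0,0,0],[0.01,0,0,0],[0.01,0,0,0],[0,0,-0.025,0],[0,0,-0.025,0],[0,0,0,0]],
])

```text
time_s: 11.15
tcp_pos: [0.6739, -0.003, 0.0993]
orientation: [-0.674, 0.739, -0.002, 0.003]
contact_force: [0.0, -0.4, 0.0]
width: 0.0
finger_force: 0.0
```

```bash
python3 - <<'E'
from h import *
c=report('scene');p=sense()['tcp_pos'];a=cv2.resize(c['img'][190:310,250:410],(800,600),interpolation=cv2.INTER_CUBIC)
print(p)
for X,col in [(p,(0,0,255)),(p+[0,0,.03],(0,255,0)),(p+[0,0,.06],(255,0,0))]:
    u=(proj(c,X)[0]-[250,190])*5;print(u);cv2.circle(a,tuple(int(v) for v in u),4,col,-1)
cv2.imwrite('pics/s4.png',a)
E
```

```text
tcp r 0.1215 phi -20.2 psi 264.7 z 0.0993 [ 0.  -0.4  0. ]
ball 0.54 258 [0.6733 0.0543 0.0471] ang 7.7 r 0.1143
[ 0.67179114 -0.00251489  0.09550916]
[317.94614183 322.25974344]
[318.82973103 268.80032908]
[319.75237033 212.87439969]
```

View pics/s4.png

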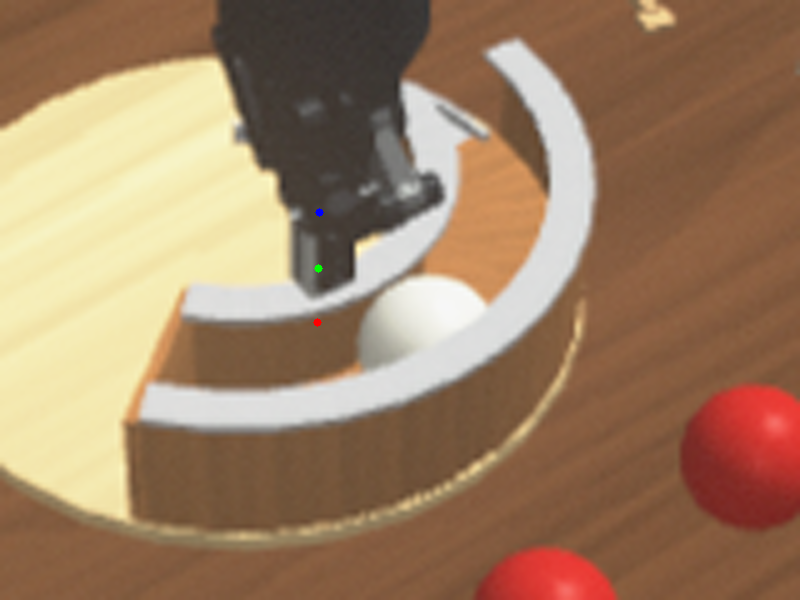

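Here the real fingertips (px (320,295)) sit about 15–20 mm above the computed TCP (red dot, y=322), so the tip was riding on top of the ball. I'll measure that offset.

```bash
python3 - <<'E'
from h import *
c=read_camera('scene');W=cloud(c);p=sense()['tcp_pos'];print(p)
h=c['img'].max(-1)
# finger columns near the TCP: print depth-derived points down the image column through the finger
u,v=proj(c,p)[0]
for cc in (int(u)-2,int(u),int(u)+3):
    for r in range(int(v)-14,int(v)+3): print(cc,r,W[r,cc].round(3),c['img'][r,cc])
E
```

```text
[ 0.67114975 -0.00247206  0.09448709]
311 240 [ 0.678 -0.014  0.147] [112 118 118]
311 241 [ 0.678 -0.014  0.145] [113 119 120]
311 242 [ 0.677 -0.013  0.141] [110 116 118]
311 243 [ 0.676 -0.013  0.137] [112 118 120]
311 244 [ 0.678 -0.014  0.137] [111 117 119]
311 245 [ 0.677 -0.014  0.133] [114 118 120]
311 246 [ 0.677 -0.013  0.129] [112 117 118]
311 247 [ 0.677 -0.013  0.128] [113 119 120]
311 248 [ 0.679 -0.015  0.127] [113 119 121]
311 249 [ 0.677 -0.013  0.122] [122 127 128]
311 250 [ 0.676 -0.013  0.118] [174 178 178]
311 251 [0.646 0.01  0.077] [212 214 213]
311 252 [0.648 0.009 0.076] [164 165 167]
311 253 [0.651 0.007 0.076] [108 115 125]
311 254 [0.637 0.018 0.055] [ 63  89 119]
311 255 [0.637 0.018 0.052] [ 60  88 119]
311 256 [0.638 0.016 0.051] [ 59  86 116]
313 240 [ 0.68  -0.011  0.148] [64 71 78]
313 241 [ 0.682 -0.012  0.146] [64 70 78]
313 242 [ 0.681 -0.012  0.143] [66 72 79]
313 243 [ 0.681 -0.011  0.14 ] [72 77 83]
313 244 [ 0.681 -0.011  0.137] [65 71 78]
313 245 [ 0.682 -0.012  0.135] [64 71 78]
313 246 [ 0.681 -0.011  0.132] [63 69 77]
313 247 [ 0.681 -0.01
[... 418 characters left out ...]
-0.017  0.164] [52 58 68]
316 241 [ 0.7   -0.019  0.164] [54 62 69]
316 242 [ 0.683 -0.006  0.142] [59 64 72]
316 243 [ 0.686 -0.008  0.142] [58 64 71]
316 244 [ 0.684 -0.006  0.137] [56 64 71]
316 245 [ 0.685 -0.007  0.136] [60 67 73]
316 246 [ 0.684 -0.006  0.131] [62 68 74]
316 247 [ 0.684 -0.006  0.128] [62 67 72]
316 248 [ 0.685 -0.007  0.127] [131 133 136]
316 249 [0.649 0.021 0.078] [212 213 213]
316 250 [0.65  0.02  0.077] [207 208 208]
316 251 [0.651 0.02  0.074] [138 141 146]
316 252 [0.653 0.018 0.074] [ 87 103 120]
316 253 [0.64  0.028 0.054] [ 62  88 118]
316 254 [0.642 0.027 0.054] [ 62  88 117]
316 255 [0.642 0.027 0.051] [ 63  88 118]
316 256 [0.641 0.028 0.046] [ 60  88 117]
```

>>> arm_command([
  [[0,0.003,0,5],[0,0,0,5],[0,0,0,5],[0,0,0.02,0],[0,0,0.01,0],[0,0,0.01,0],[0,0,0.01,0],[0,0,0.01,0],[0,0,0.005,0],[0,0,0.004,0],[0,0,0,0],[0,0,0,0]],
])

```text
time_s: 12.5
tcp_pos: [0.6691, -0.0018, 0.0267]
orientation: [-0.571, 0.821, -0.0, 0.0]
contact_force: [-0.3, -0.3, 0.3]
width: -0.0001
finger_force: 0.0
```

```bash
python3 - <<'E'
from h import *
report('scene')
E
```

```text
tcp r 0.1164 phi -20.5 psi 249.7 z 0.0267 [-0.3 -0.3  0.3]
ball 0.75 266 [0.6739 0.0532 0.0472] ang 7.1 r 0.1148
```

>>> arm_command([
  [[0,0.001,0.003,0],[-0.004,0.0001,0,-2],[-0.004,0.0001,0,-2],[-0.004,0.0001,0,-2],[-0.004,0.0001,0,-2],[-0.004,0.0001,0,-2],[-0.004,0.0001,0,-2],[-0.004,0.0001,0,-2],[-0.004,0.0001,0,-2]],
])

```text
time_s: 13.5
tcp_pos: [0.6744, 0.0301, 0.0233]
orientation: [-0.681, 0.732, -0.0, -0.0]
contact_force: [-0.6, 0.0, -0.2]
width: -0.0003
finger_force: 0.2
```

```bash
python3 - <<'E'
from h import *
report('scene')
E
```

```text
tcp r 0.1148 phi -4.5 psi 265.9 z 0.0233 [-0.6  0.  -0.2]
ball 0.19 8974 [ 0.5901 -0.0036  0.0287] ang -54.7 r 0.0521
```

>>> arm_command([
  [[-0.005,0.0001,0,-2.5],[-0.005,0.0001,0,-2.5],[-0.005,0.0001,0,-2.5],[-0.005,0.0001,0,-2.5],[-0.005,0.0001,0,-2.5],[-0.005,0.0001,0,-2.5],[-0.005,0.0001,0,-2.5],[-0.005,0.0001,0,-2.5],[-0.005,0.0001,0,-2.5],[-0.005,0.0001,0,-2.5]],
])

```text
time_s: 14.6
tcp_pos: [0.6674, 0.0789, 0.0234]
orientation: [0.823, -0.568, 0.0, 0.0]
contact_force: [0.4, -0.0, 0.5]
width: -0.0001
finger_force: 0.2
```

```bash
python3 - <<'E'
from h import *
report('scene');report('top')
E
```

```text
tcp r 0.1146 phi 20.4 psi -69.2 z 0.0234 [ 0.4 -0.   0.5]
tcp r 0.1146 phi 20.6 psi -69.3 z 0.0233 [-0.  -0.  -0.3]
ball 0.5 109 [0.6501 0.1191 0.0484] ang 41.6 r 0.1205
```

>>> arm_command([
  [[-0.005,0.0001,0,-2.5],[-0.005,0.0001,0,-2.5],[-0.005,0.0001,0,-2.5],[-0.005,0.0001,0,-2.5],[-0.005,0.0001,0,-2.5],[-0.005,0.0001,0,-2.5],[-0.005,0.0001,0,-2.5],[-0.005,0.0001,0,-2.5],[-0.005,0.0001,0,-2.5],[-0.005,0.0001,0,-2.5],[-0.005,0.0001,0,-2.5],[-0.005,0.0001,0,-2.5]],
])

```text
time_s: 16.0
tcp_pos: [0.6331, 0.1269, 0.0234]
orientation: [0.942, -0.336, 0.0, -0.0]
contact_force: [0.1, -0.3, 0.7]
width: -0.0001
finger_force: 0.2
```

```bash
python3 - <<'E'
from h import *
report('top')
E
```

```text
tcp r 0.1143 phi 50.3 psi -39.3 z 0.0234 [ 0.1 -0.3  0.7]
ball 0.6 149 [0.603  0.1491 0.0473] ang 68.7 r 0.1182
```

>>> arm_command([
  [[-0.005,0.0001,0,-2.5],[-0.005,0.0001,0,-2.5],[-0.005,0.0001,0,-2.5],[-0.005,0.0001,0,-2.5],[-0.005,0.0001,0,-2.5],[-0.005,0.0001,0,-2.5],[-0.005,0.0001,0,-2.5],[-0.005,0.0001,0,-2.5],[-0.005,0.0001,0,-2.5],[-0.005,0.0001,0,-2.5],[-0.003,0.0001,0,-1.5]],
])

```text
time_s: 17.2
tcp_pos: [0.5856, 0.15, 0.0233]
orientation: [0.994, -0.112, -0.0, 0.0]
contact_force: [0.5, -0.1, 0.5]
width: 0.0002
finger_force: 0.0
```

```bash
python3 - <<'E'
from h import *
report('top');report('scene')
E
```

```text
tcp r 0.114 phi 77.0 psi -12.8 z 0.0233 [ 0.5 -0.1  0.5]
ball 0.83 270 [0.5433 0.1605 0.0468] ang 97.8 r 0.1227
tcp r 0.114 phi 77.0 psi -12.9 z 0.0234 [-0.2  0.1 -0.2]
ball 0.5 91 [0.5355 0.1594 0.0463] ang 101.5 r 0.1228
```

>>> arm_command([
  [[0,-0.001,0,-4],[0,-0.001,0,-4],[0,-0.001,0,-4],[-0.003,-0.0005,0,-1.5],[-0.003,-0.0005,0,-1.5],[-0.003,-0.0005,0,-1.5],[-0.003,-0.0005,0,-1.5],[0,0,0,0]],
])

```text
time_s: 18.2
tcp_pos: [0.5737, 0.155, 0.0234]
orientation: [0.999, 0.046, -0.0, -0.0]
contact_force: [-0.7, -0.1, 0.2]
width: 0.0
finger_force: 0.0
```

```bash
python3 - <<'E'
from h import *
report('top');c=report('scene')
cv2.imwrite('pics/s5.png',cv2.resize(c['img'][170:290,250:410],(800,600),interpolation=cv2.INTER_CUBIC))
E
```

```text
tcp r 0.1168 phi 83.3 psi 5.2 z 0.0234 [-0.7 -0.1  0.2]
ball 0.7 233 [0.5331 0.1564 0.0461] ang 102.9 r 0.1204
tcp r 0.1168 phi 83.1 psi 5.2 z 0.0234 [ 0.   0.6 -0.4]
ball 0.72 10879 [0.5919 0.0193 0.0303] ang -31.7 r 0.0374
ball 0.47 120 [0.53   0.1571 0.0459] ang 104.2 r 0.1218
```

View pics/s5.png

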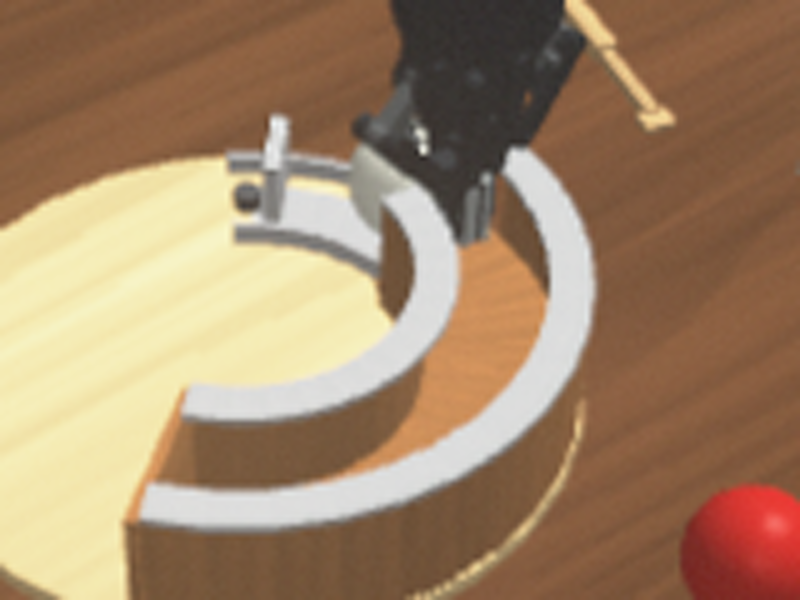

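The ball (px (375,190)) is on the shoe, between the channel end and the stop plate (275,165). I'll keep pushing slowly.

>>> arm_command([
  [[-0.003,-0.0005,0,-1.5],[-0.003,-0.0005,0,-1.5],[-0.003,-0.0005,0,-1.5],[-0.003,-0.0005,0,-1.5],[0,0,0,0]],
])

```text
time_s: 18.9
tcp_pos: [0.5614, 0.1553, 0.0233]
orientation: [0.995, 0.098, -0.0, 0.0]
contact_force: [0.5, 0.6, 0.1]
width: -0.0001
finger_force: 0.0
```

```bash
python3 - <<'E'
from h import *
report('top');report('scene')
E
```

```text
tcp r 0.1163 phi 89.3 psi 11.3 z 0.0233 [0.5 0.6 0.1]
ball 0.82 279 [0.5175 0.1529 0.0449] ang 110.5 r 0.1215
ball 0.33 10784 [0.5615 0.0205 0.0198] ang -85.3 r 0.0185
tcp r 0.1164 phi 89.1 psi 11.2 z 0.0234 [0.3 0.5 0.9]
```

>>> arm_command([
  [[-0.002,-0.0003,0,-1.5],[-0.002,-0.0003,0,-1.5],[-0.002,-0.0003,0,-1.5],[0,0,0,0]],
])

```text
time_s: 19.5
tcp_pos: [0.5556, 0.1549, 0.0233]
orientation: [0.991, 0.137, -0.0, 0.0]
contact_force: [0.4, -0.1, -0.4]
width: 0.0001
finger_force: 0.0
```

```bash
python3 - <<'E'
from h import *
report('top');report('scene')
E
```

```text
tcp r 0.1159 phi 92.2 psi 15.8 z 0.0233 [ 0.4 -0.1 -0.4]
ball 0.75 383 [0.5035 0.139  0.0388] ang 119.5 r 0.1148
tcp r 0.116 phi 92.0 psi 15.7 z 0.0233 [ 0.3 -0.4  0.4]
ball 0.64 396 [0.5019 0.1396 0.04  ] ang 120.0 r 0.1162
```

The ball is seated: z≈0.040 at (0.503, 0.139), fingers off. I'll lift, open, and line up radially above it.

>>> arm_command([
  [[0,0,-0.02,0],[0,0,-0.03,0],[0,0,-0.04,0],[0,0,-0.01,-7],[0,0,0,-7.3],[-0.0268,-0.0062,0,0],[-0.0267,-0.0062,0,0],[0,0,0,0],[0,0,0,0],[0,0,0,0]],
], gripper=1)

```text
time_s: 20.7
tcp_pos: [0.5041, 0.1392, 0.1234]
orientation: [0.966, 0.259, 0.0, -0.0]
contact_force: [0.2, -0.7, -0.3]
width: 0.0854
finger_force: 0.0
```

```bash
python3 - <<'E'
from h import *
c=report('scene');W=cloud(c);s=sense();p=s['tcp_pos'];print(p,s['width'])
a=np.radians(30);y=np.array([np.sin(a),-np.cos(a),0])
x=np.array([np.cos(a),np.sin(a),0])
d=W-p;fx=d@x;fy=d@y
m=(np.abs(fx)<.02)&(np.abs(fy)<.075)&(W[...,2]>.09)&(W[...,2]<.25)
for lo in np.arange(-.075,.075,.01):
    q=m&(fy>=lo)&(fy<lo+.01)
    if q.sum()>3: print(lo.round(3),q.sum(),np.percentile(d[q][:,2],[2,20]).round(3),np.median(fx[q]).round(3))
cv2.imwrite('pics/s6.png',cv2.resize(c['img'][140:260,250:410],(800,600),interpolation=cv2.INTER_CUBIC))
E
```

```text
tcp r 0.1147 phi 119.2 psi 30.0 z 0.1234 [ 0.2 -0.7 -0.3]
[0.50398244 0.13907878 0.12309797] 0.08547535154464579
-0.075 12 [0.083 0.089] 0.011
-0.065 24 [0.084 0.091] 0.009
-0.055 20 [0.039 0.057] 0.01
-0.045 138 [0.036 0.045] 0.002
-0.035 18 [0.09  0.095] 0.014
-0.025 12 [0.103 0.103] 0.016
-0.015 29 [0.096 0.112] 0.013
-0.005 4 [0.122 0.123] 0.01
0.005 5 [0.11  0.116] 0.018
0.015 31 [0.102 0.114] 0.015
0.025 60 [0.099 0.105] 0.012
0.035 64 [0.044 0.089] 0.01
0.045 98 [0.036 0.047] 0.008
0.055 93 [0.043 0.05 ] 0.001
0.065 193 [0.083 0.092] 0.0
```

View pics/s6.png

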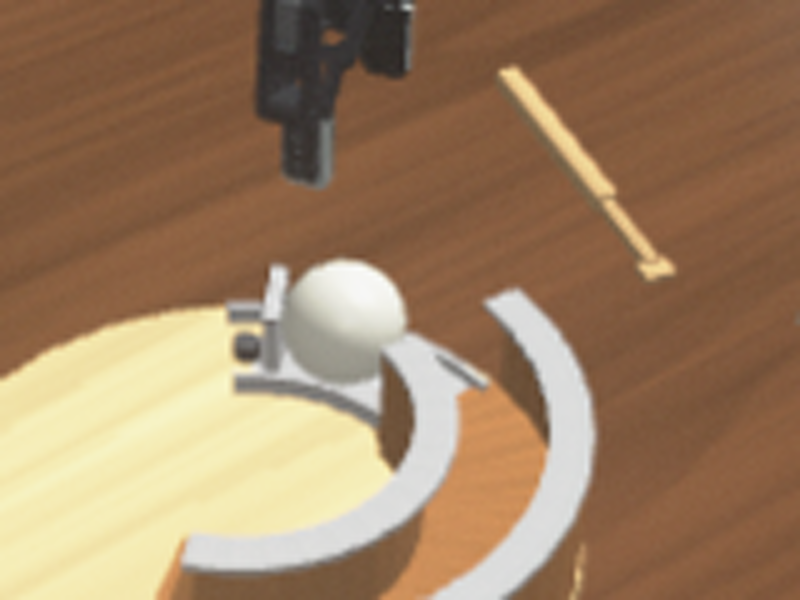

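The ball rests in the seat against the plate (px (345,320)), with the open fingers straddling above it. I'll go down and grip.

>>> arm_command([
  [[-0.001,0,0.03,0],[0,0,0.03,0],[0,0,0.02,0],[0,0,0.015,0],[0,0,0.01,0],[0,0,0.01,0],[0,0,0.008,0],[0,0,0.008,0],[0,0,0,0],[0,0,0,0]],
])

```text
time_s: 21.8
tcp_pos: [0.5027, 0.1385, -0.0075]
orientation: [0.966, 0.259, 0.0, 0.0]
contact_force: [-0.3, 1.5, 0.3]
width: 0.0851
finger_force: 0.0
```

```bash
python3 - <<'E'
from h import *
report('scene')
E
```

```text
tcp r 0.1148 phi 119.9 psi 30.0 z -0.0075 [-0.3  1.5  0.3]
ball 0.7 252 [0.5014 0.1393 0.0402] ang 120.3 r 0.1162
ball 0.29 10552 [0.5967 0.0165 0.0313] ang -31.5 r 0.0431
```

>>> arm_command([
  [[0,0,0,0],[0,0,0,0],[0,0,0,0],[0,0,0,0],[0,0,0,0],[0,0,0,0],[0,0,0,0]],
], gripper=0, squeeze=40)

```text
time_s: 22.6
tcp_pos: [0.5026, 0.1396, -0.007]
orientation: [0.966, 0.259, 0.001, -0.001]
contact_force: [-3.3, 4.1, 3.7]
width: 0.0584
finger_force: 41.8
```

>>> arm_command([
  [[0,0,-0.004,0],[0,0,-0.006,0],[0,0,-0.01,0],[0,0,-0.02,0],[0,0,-0.03,0],[0,0,-0.03,0],[0,0,-0.03,0],[0,0,-0.02,0],[0,0,0,0],[0,0,0,0]],
])

```text
time_s: 23.6
tcp_pos: [0.5015, 0.1378, 0.1417]
orientation: [0.966, 0.258, -0.001, -0.0]
contact_force: [-0.2, -0.0, -3.9]
width: 0.0583
finger_force: 44.5
```

```bash
python3 - <<'E'
from h import *
report('scene')
from scipy.optimize import least_squares
for n in ('top','scene'):
    c=read_camera(n);W=cloud(c);P=W.reshape(-1,3)
    B=P[(np.hypot(P[:,0]-.535,P[:,1]+.32)<.12)&(P[:,2]>.045)&(P[:,2]<.07)]
    hb=cv2.convexHull(B[:,:2].astype(np.float32))[:,0]
    print(n,least_squares(lambda q:np.hypot(hb[:,0]-q[0],hb[:,1]-q[1])-.08,[.535,-.32],loss='soft_l1',f_scale=.002).x)
print(sense()['tcp_pos'],sense()['finger_force'],sense()['width'])
E
```

```text
tcp r 0.1148 phi 120.6 psi 30.0 z 0.1417 [-0.2 -0.  -3.9]
ball 0.85 284 [0.5016 0.1365 0.1887] ang 120.9 r 0.1137
top [ 0.53488458 -0.31999146]
scene [ 0.53316084 -0.31919229]
[0.50152913 0.13781713 0.14080137] 44.47181046009064 0.05823449635698961
```

>>> arm_command([
  [[-0.0083,0.0172,0,0],[-0.0167,0.0344,0,0],[-0.0167,0.0344,0,0],[-0.0167,0.0344,0,0],[-0.0167,0.0344,0,0],[-0.0167,0.0344,0,0],[-0.0167,0.0344,0,0],[-0.0167,0.0344,0,0],[-0.0167,0.0344,0,0],[-0.0167,0.0344,0,0],[-0.0167,0.0344,0,0],[-0.0167,0.0344,0,0]],
])

```text
time_s: 25.0
tcp_pos: [0.5333, -0.3016, 0.141]
orientation: [0.966, 0.259, -0.001, -0.001]
contact_force: [0.8, 0.6, -3.9]
width: 0.0584
finger_force: 44.4
```

>>> arm_command([
  [[-0.008,0.017,0,0],[0,0,0,0],[0,0,0,0],[0,0,0,0]],
])

```text
time_s: 25.4
tcp_pos: [0.5353, -0.318, 0.1417]
orientation: [0.966, 0.259, -0.0, -0.0]
contact_force: [1.0, 0.6, -3.7]
width: 0.0584
finger_force: 44.4
```

```bash
python3 - <<'E'
from h import *
s=sense();print(s['tcp_pos'],s['width'],s['finger_force'],s['contact_force'])
P=np.load('top.npy').reshape(-1,3);r=np.hypot(P[:,0]-.5345,P[:,1]+.3197)
for a in range(0,84,6):
    q=(r>=a/1e3)&(r<(a+6)/1e3);print(a,np.nanpercentile(P[q,2],[20,50,80]).round(4))
C0[:]=[.5345,-.3197];report('scene')
E
```

```text
[ 0.5353208  -0.318046    0.14173219] 0.05838511117472372 44.40657913684845 [ 0.95154333  0.56932263 -3.67513143]
0 [0.0015 0.0048 0.0068]
6 [0.0029 0.0052 0.008 ]
12 [0.0025 0.0049 0.0074]
18 [0.0024 0.005  0.0072]
24 [0.0025 0.005  0.0079]
30 [0.0034 0.0069 0.0104]
36 [0.0077 0.0105 0.0134]
42 [0.0103 0.0135 0.0162]
48 [0.0141 0.0173 0.0204]
54 [0.0196 0.023  0.0262]
60 [0.0255 0.0287 0.0323]
66 [0.0341 0.04   0.0449]
72 [0.0043 0.0511 0.0559]
78 [-0.0015  0.002   0.0527]
tcp r 0.0018 phi 63.6 psi 30.0 z 0.1417 [ 1.   0.6 -3.7]
```

>>> arm_command([
  [[0.0005,0.002,0.02,0],[0,0,0.025,0],[0,0,0.025,0],[0,0,0.025,0],[0,0,0.02,0],[0,0,0.01,0],[0,0,0.008,0],[0,0,0.008,0],[0,0,0.004,0],[0,0,0,0],[0,0,0,0]],
])

```text
time_s: 26.6
tcp_pos: [0.5373, -0.3206, -0.0021]
orientation: [0.966, 0.259, 0.0, 0.0]
contact_force: [0.4, -0.9, -2.6]
width: 0.0583
finger_force: 44.5
```

```bash
python3 - <<'E'
from h import *
C0[:]=[.5345,-.3197];report('scene')
E
```

```text
tcp r 0.003 phi -18.3 psi 30.0 z -0.0021 [ 0.4 -0.9 -2.6]
ball 0.58 557 [ 0.5376 -0.321   0.0452] ang -23.2 r 0.0033
```

>>> arm_command([
  [[-0.002,0,0.002,0],[0,0,0.002,0],[0,0,0.002,0],[0,0,0,0],[0,0,0,0]],
])

```text
time_s: 27.2
tcp_pos: [0.5352, -0.3214, -0.0088]
orientation: [0.966, 0.259, -0.0, -0.0]
contact_force: [0.1, 0.5, -3.2]
width: 0.0581
finger_force: 44.5
```

>>> arm_command([
  [[0,0,0,0],[0,0,0,0],[0,0,0,0],[0,0,0,0],[0,0,0,0],[0,0,0,0]],
], gripper=0.82)

```text
time_s: 27.8
tcp_pos: [0.5353, -0.3214, -0.0086]
orientation: [0.966, 0.259, 0.0, 0.0]
contact_force: [-0.8, -0.4, 0.1]
width: 0.0698
finger_force: 0.0
```

```bash
python3 - <<'E'
from h import *
C0[:]=[.5345,-.3197];report('scene')
E
```

```text
tcp r 0.0019 phi -66.0 psi 30.0 z -0.0086 [-0.8 -0.4  0.1]
ball 0.77 618 [ 0.5356 -0.3216  0.0356] ang -61.4 r 0.0022
```

Released; the ball is at z 0.0356 in the bowl. Lifting straight up.

>>> arm_command([
  [[0,0,-0.01,0],[0,0,-0.02,0],[0,0,-0.03,0],[0,0,-0.03,0],[0,0,-0.03,0],[0,0,-0.03,0],[0,0,0,0],[0,0,0,0],[0,0,0,0],[0,0,0,0]],
])

```text
time_s: 28.9
tcp_pos: [0.5345, -0.3211, 0.1402]
orientation: [0.966, 0.259, -0.001, -0.001]
contact_force: [0.5, -0.2, 0.3]
width: 0.0701
finger_force: 0.0
```

```bash
python3 - <<'E'
from h import *
C0[:]=[.5345,-.3197];c=report('scene')
cv2.imwrite('pics/s7.png',c['img'])
E
```

```text
tcp r 0.0014 phi -88.0 psi 30.0 z 0.1402 [ 0.5 -0.2  0.3]
ball 0.83 770 [ 0.5358 -0.3215  0.0353] ang -54.6 r 0.0022
```

View pics/s7.png

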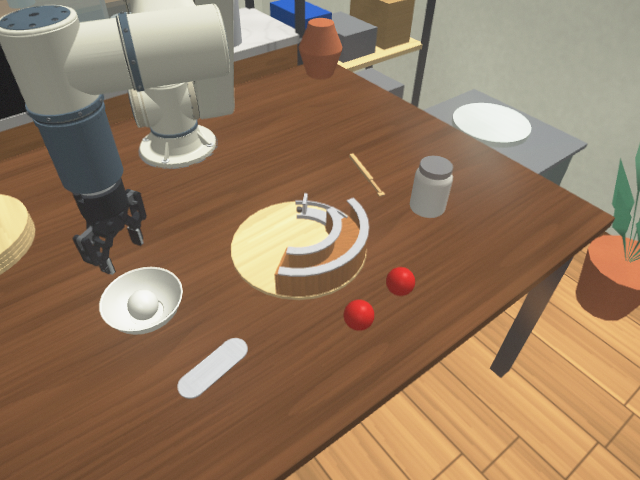

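The ball lies in the upright bowl (px (143,304)), the gripper is clear above it, and the rack and bystanders look undisturbed.

```bash
python3 -c "
from workcell import *
print(job_done())"
```

```text
the job is handed in; nothing more can be done
None
```

The job is handed in: the ball was pushed round the track into the seat, lifted out and set down in the upright bowl at about 29 s, and no verdict was returned.

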